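# Aim the inspection mirror at the jar's dot

### The job

Swing the lamp arm out of the way, all the way round to its stop, and leave it there. Then take the small mirror by its upright peg and turn it until the bench camera sees the black dot on the sample jar near the middle of the mirror (the pointer under the mirror then points at the dot), and finish while still holding the mirror at that angle: it springs back if let go. Do not disturb the sample jar, nor the other jar, the strip box and the cup.

Things in the scene. Friction and masses are not known exactly. Their poses are not given: they have to be found in the camera images.
- pivot (a point): Point on the mirror's upright turning axis, 70 mm above the bench, at the middle of the mirror's reflecting face. It is fixed on the viewing stand, a grey base plate 360 x 85 x 12 mm that is fixed to the bench; its x axis points along the plate to the camera lens, z up.
- lens (a point): Front of the black bench camera's lens, 70 mm above the bench, fixed on the stand 220 mm from the pivot along the pivot's x axis. The camera is a black box 60 x 60 x 50 mm, top 95 mm above the bench, looking level at the mirror.
- mirror (a joint): Turn of the mirror about the upright axis through the pivot, rad: 0 at its rest stop (square to the camera), growing counter-clockwise seen from above, to 1.4. The face's outward normal lies at this angle from the pivot's x axis. A spring turns it back to 0: about 0.15 N m at 0 and 0.25 N m at 1 rad (2 to 3 N at the peg).
- handle (a point): Top centre of the mirror's upright round steel peg, 12 mm thick, top 145 mm above the bench, 80 mm behind the mirror's face (at angle joint + pi from the pivot's x axis), on a 12 mm wide lever with its top at 92 mm. Peg, lever and mirror (66 mm wide, top 98 mm above the bench) turn as one; pinch or push the peg above 100 mm height. Its x axis is the mirror's normal.
- sight (a point): Line of sight of the camera after the mirror: origin on the turning axis 70 mm above the bench, x axis along the level line in which the central view leaves the mirror. It turns twice as far as the mirror; at rest it points to the lens. A thin dark needle under the mirror, 95 mm from axis to tip, 17 mm above the bench and geared to the mirror, shows it; turn the mirror, not the needle.
- dot (a point): Centre of the black round dot (18 mm across) on the side of the sample jar, 32 mm above the bench, 33 mm from the jar's upright axis, straight below the lug on the cap's rim; it faces the mirror roughly.
- jar: Sample jar with the dot: white, with a yellow screw cap, 62 mm across the body, 68 mm across the cap, 75 mm tall, loose, 0.13 to 0.25 kg. Origin at the centre of its underside; the dot lies on its own -y side, straight below a small lug (12 mm) on the cap's rim to which a black stroke on the cap's top points.
- lamp_hinge (a point): Upright hinge axis of the lamp arm, 187 mm above the bench, on a steel post with a round foot (72 mm across), fixed to the bench.
- lamp (a joint): Swing of the lamp arm, rad: near 0 the lamp hangs over or beside the mirror; grows clockwise seen from above, to its stop at 1.5. Stiff by friction (about 0.2 N m): it stays where it is left.
- lamp_knob (a point): Top centre of the upright round steel knob on the lamp head: 14 mm thick, top 245 mm above the bench, 45 mm above the head's top (200 mm), 330 mm from the hinge axis. The white head is 84 mm across, its underside 159 mm above the bench; the arm is a 14 mm bar 187 mm above the bench. x axis along the arm, away from the hinge.
- plain_jar: Bystander: same jar without label or dot, 75 mm tall, 68 mm across, loose. Origin at the centre of its underside.
- strip_box: Bystander: flat box of test strips, 70 x 85 x 16 mm, loose. Origin at the centre of its underside.
- med_cup: Bystander: small open plastic cup, 52 mm across the rim, 42 mm tall, loose. Origin at the centre of its underside.
Mind the look-alikes: they are no part of the job. What is shaped like the jar but orange or red is not meant.

How it is judged:
On the way, in this order (a step that is already met when the one before it is completed fails the run):
1. the lamp arm is swung round to its stop (value of joint lamp above 1.4 rad), for 0.2 s.
2. the mirror is held at an angle that shows the dot to the camera (y of dot in the frame of sight between -0.02 and 0.02 m and x of dot in the frame of sight above 0.05 m and contact force between the fingers and mirror above 0.5 N), for 0.3 s.
At the end, for the whole second after the job is handed in: The reflected line of sight passes within 20 mm, measured level, of the dot's centre; the mirror is still and the fingers press on it with over 0.5 N; the lamp arm is within 0.1 rad of its stop; the jar stands upright where it was (all of step 2 and value of joint lamp above 1.4 rad and velocity of joint mirror between -0.05 and 0.05 rad/s and angle between jar's own z axis and vertical below 0.1 rad); the arm keeps its last pose, push and grip.
It fails at once if the jar with the dot is shifted by more than 15 mm (distance of jar from where it was at the start of the episode above 0.015 m).
It fails at once if the plain jar is shifted by more than 30 mm (distance of plain_jar from where it was at the start of the episode above 0.03 m).
It fails at once if the test-strip box is shifted by more than 30 mm (distance of strip_box from where it was at the start of the episode above 0.03 m).
It fails at once if the small cup is shifted by more than 30 mm (distance of med_cup from where it was at the start of the episode above 0.03 m).
It also fails if it takes over 54 s, if anything falls off the work surface, if the arm or the gripper's body presses on something with over 40 N, if the wrist force passes 120 N, or if a joint passes its speed limit or range.

### The arm

A 6-joint arm with a two-finger parallel gripper is mounted at the origin on the work surface. World frame = base frame: x ahead of the robot, y to its left, z up, the work surface at z = 0. Lengths are in m, angles in rad, forces in N, time in s.
With the tool pointing down it reaches from about 0.25 to 0.725 m from the base axis. Payload 4 kg.
Tool frame: the origin (TCP) lies midway between the tips of the shut fingers; the grasp point (between the pads) lies 19 mm behind it; z points along the fingers, y is the line along which they close (so a half turn about z gives the same grasp; the last joint's range is limited). The gripper opens to 85 mm and grips with 20 to 120 N. Pads are 22 mm wide; open, the fingers measure 114 mm over their backs; the gripper's body (76 mm by 85 mm) begins 54 mm behind the grasp point. The pads swing forward as they close: fully open they stand 13 mm farther back than shut.
Start: joints at [1.209, 0.241, 0.005, 1.335, 0, 1.571], TCP at [0.177, 0.468, 0.208] pointing down, gripper open.
Joint ranges: [-2.72, 2.72], [-1.05, 1.87], [-1.09, 1.28], [-1.99, 2.15], [-1.42, 1.44], [-3.14, 3.14]. Speed limits (rad/s): [2.79, 2.79, 3.14, 3.14, 3.14, 3.14].

### API

Orientations are given as a unit quaternion [x, y, z, w].
In Python, from workcell import get_obs, camera, job_done, silhouettes gives the robot as it stands. The module is installed in compiled form; this text tells all that it offers.
- The arm moves only by the tool drive_tool, never from a script. Its argument "increments" is a list of rows, each a list of 3 entries, a list of its own where there are three numbers: the shift along the world's x, y, z in mm, then the turn, a rotation vector about the world's x, y, z in degrees, then the opening, from 0 (shut) to 1 (fully open). A call has 1 to 8 rows; each row shifts and turns the commanded pose from where the row before left it; what a row does not reach is not made up. A row lasts 1/12 s, in which the tool goes at most 41.7 mm and 7.16 degrees, less where a joint would pass 70% of its speed; a pose out of reach is approached as far as the arm can. A call is refused whole if a number of a shift passes 41.7 or a number of a turn 7.16, either way. A call with a gripper value outside its range is refused whole. The fingers move at their own pace and stop on an object; the grip force is fixed at half the most. Time passes only in rows, so rows that do not move let the fingers close. It gives the time, the measured TCP pose, the force, the opening and the grip force at its end, in the units of the state.
- get_obs(): the state, without advancing time (a new reading comes with each control period).
- camera(name): name is "scene" or "side" or "wrist"; returns a dict with "image" (480x640x3 uint8, red, green, blue), "K" (3x3 intrinsics, pixels), "k1" (the pictures are not rectified: a ray, as slopes to the right and down, at radius r is drawn at 1 + k1 r^2 times it, then the intrinsics apply), "view" (4x4, takes a point from world to camera coordinates). Camera axes: x right, y down, z forward; pixel columns grow to the right and rows downward; lengths in m; the calibration is good to about 2 mm. A picture is of the moment at which its call begins. There is no depth.
- job_done(): hands the job in; it is judged then, once.
Trained networks look in a picture, given as the dict that the camera call returned (one of the last four; its "shot" number tells which), for a name from the list of things; names that differ only in an ending like _2 or _b are one class to them, and where a whole thing is asked for, a point or a joint stands for the part that bears it (a point fixed in the world has none). Each returns a list of dicts, best first, with "conf" (0 to 1); they miss things now and then, are a little off and sometimes report something else, mostly with a low value. They report only what shows in the picture. A call takes as long as a camera call. They do not tell look-alikes from the thing itself.
- silhouettes(query, picture): "region" (480x640 bool, what is visible of it) and "bbox" ([left, top, right, bottom] in pixels, round what is visible of it).
The state is a dict: "clock": time; "joint_pos": joint angles; "joint_vel": joint speeds; "tau": joint torques, N m; "eef_pos": TCP position; "tool_rot": TCP orientation; "ft_force": force on the tool from outside, world axes, zero at the start; "ft_torque": the same for the moment, N m; "grip_width": finger opening in m; "grasp_force": force on a finger pad.
Only numpy, scipy, OpenCV 4.12 (cv2) and the standard library are available. Lean on these libraries where they do the work, as an engineer would, in place of code of your own. Each camera call takes 0.05 s, during which the arm holds its last target. There are 200 camera calls.

## Working session

There is one attempt and no reset: what is moved stays moved. The work goes in short steps, Python scripts to look and compute and a tool call to move; the robot and the scene stay as the last step left them, time stands still between calls to the robot, and variables do not carry over. Pictures are saved under pics/ and viewed, at most 10 in all, crops included, and the job is handed in when it is done.

Besides the shell and the picture viewer there is one more tool, called after "Emit:" by a JSON object that holds its "fn" and its "kwargs", one argument or row to a line. drive_tool: Moves the arm, as the interface text tells. Its arguments: {"type":"object","properties":{"increments":{"type":"array"}},"required":["increments"]}

```bash
mkdir -p pics
cat > h.py <<'E'
import numpy as np, cv2, pickle
from workcell import get_obs, camera, silhouettes
def ray(c,u,v):
    K=c["K"];xd=np.array([(u-K[0,2])/K[0,0],(v-K[1,2])/K[1,1]])
    x=xd.copy()
    for _ in range(30): x=xd/(1+c["k1"]*(x@x))
    V=np.array(c["view"]);R=V[:3,:3];o=-R.T@V[:3,3]
    d=R.T@np.array([x[0],x[1],1]);return o,d/np.linalg.norm(d)
def atz(c,u,v,z):
    o,d=ray(c,u,v);return o+d*(z-o[2])/d[2]
def tri(*a):
    A=np.zeros((3,3));b=np.zeros(3)
    for c,u,v in a:
        o,d=ray(c,u,v);P=np.eye(3)-np.outer(d,d);A+=P;b+=P@o
    p=np.linalg.solve(A,b);return p,[np.linalg.norm(np.cross(p-ray(c,u,v)[0],ray(c,u,v)[1])) for c,u,v in a]
def proj(c,p):
    V=np.array(c["view"]);q=V[:3,:3]@p+V[:3,3];x=q[:2]/q[2];x=x*(1+c["k1"]*(x@x));K=c["K"]
    return np.array([K[0,0]*x[0]+K[0,2],K[1,1]*x[1]+K[1,2]])
def save(n,im): cv2.imwrite("pics/"+n,im[:,:,::-1])
E
python3 - <<'E'
from h import *
C={}
for n in ["scene","side"]:
    c=camera(n);C[n]=c;save(n+"0.png",c["image"])
    V=np.array(c["view"]);print(n,"cam at",(-V[:3,:3].T@V[:3,3]).round(3))
    for q in ["mirror","handle","jar","lamp","lamp_knob","plain_jar","strip_box","med_cup"]:
        for s in silhouettes(q,c)[:3]:
            ys,xs=np.nonzero(s["region"]);print(q,round(s["conf"],2),np.array(s["bbox"]).round().tolist(),xs.mean().round(),ys.mean().round(),len(xs))
pickle.dump(C,open("c0.pkl","wb"))
E
```

```text
scene cam at [1.203 0.761 0.788]
mirror 0.62 [311.0, 188.0, 348.0, 241.0] 328.0 219.0 338
handle 0.67 [312.0, 187.0, 347.0, 238.0] 330.0 217.0 506
jar 0.98 [337.0, 252.0, 367.0, 297.0] 350.0 274.0 1176
jar 0.71 [386.0, 243.0, 420.0, 287.0] 402.0 264.0 1173
jar 0.63 [366.0, 215.0, 396.0, 250.0] 380.0 232.0 936
lamp 0.65 [278.0, 173.0, 330.0, 310.0] 303.0 240.0 2012
lamp_knob 0.91 [282.0, 177.0, 329.0, 306.0] 303.0 240.0 2180
plain_jar 0.59 [230.0, 200.0, 252.0, 241.0] 239.0 218.0 788
strip_box 0.63 [443.0, 297.0, 491.0, 337.0] 468.0 318.0 1203
med_cup 0.61 [424.0, 368.0, 451.0, 405.0] 437.0 385.0 795
side cam at [0.294 0.508 0.927]
mirror 0.78 [374.0, 196.0, 424.0, 230.0] 399.0 215.0 483
handle 0.67 [375.0, 199.0, 427.0, 231.0] 398.0 215.0 579
jar 0.89 [260.0, 291.0, 298.0, 338.0] 280.0 315.0 1497
jar 0.77 [405.0, 252.0, 444.0, 298.0] 425.0 275.0 1395
jar 0.69 [355.0, 292.0, 394.0, 338.0] 373.0 316.0 1469
lamp 0.67 [158.0, 162.0, 366.0, 243.0] 279.0 204.0 3228
lamp_knob 0.92 [156.0, 162.0, 366.0, 244.0] 281.0 204.0 2979
plain_jar 0.87 [358.0, 127.0, 386.0, 177.0] 371.0 150.0 980
plain_jar 0.34 [159.0, 164.0, 365.0, 243.0] 280.0 204.0 3061
strip_box 0.62 [294.0, 385.0, 360.0, 454.0] 328.0 418.0 2228
strip_box 0.51 [157.0, 162.0, 364.0, 242.0] 280.0 204.0 2919
med_cup 0.87 [175.0, 391.0, 210.0, 432.0] 194.0 409.0 908
med_cup 0.25 [154.0, 163.0, 368.0, 302.0] 251.0 226.0 4502
```

Run:
```python
from h import *
C=pickle.load(open("c0.pkl","rb"))
s=C["scene"]["image"][150:420,200:520];save("a.png",cv2.resize(s,None,fx=2.2,fy=2.2,interpolation=cv2.INTER_CUBIC))
s=C["side"]["image"][110:460,130:480];save("b.png",cv2.resize(s,(595,595),interpolation=cv2.INTER_CUBIC))
```

```text
(no output)
```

View pics/a.png

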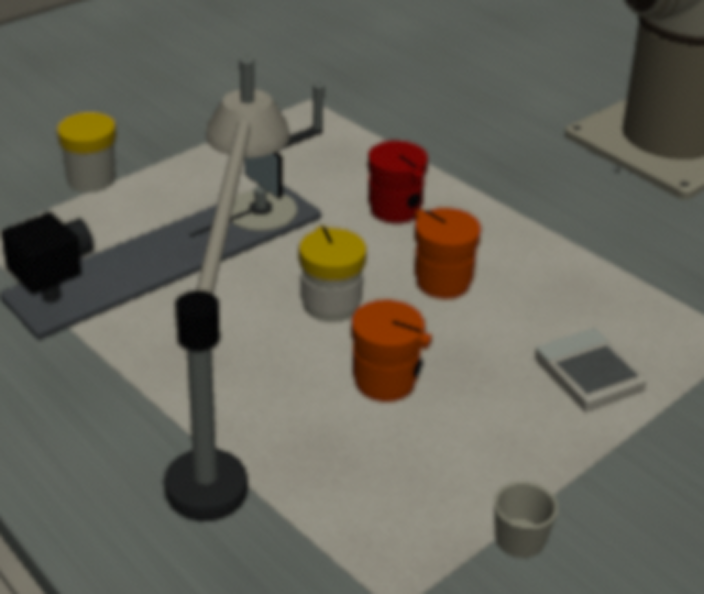

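View pics/b.png

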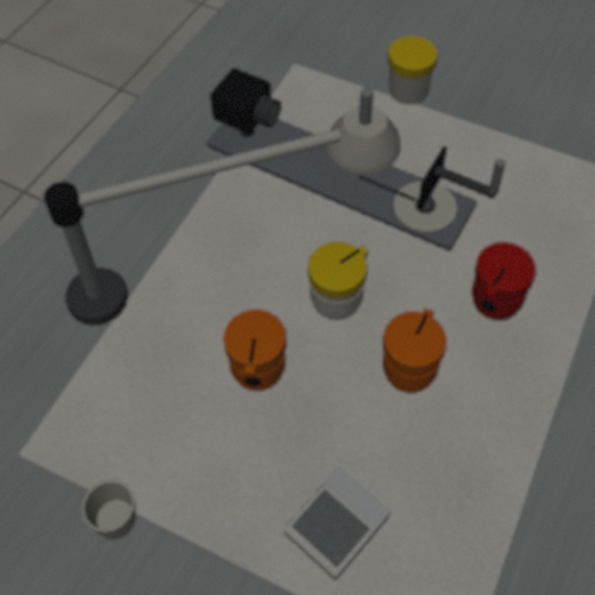

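Scene: the candidates for the jar are yellow-capped with a black stroke (351,268), yellow without a stroke (239,218; plain jar, beyond the plate), orange (402,264) and (376,308), and red (380,232). I choose the yellow one with stroke and lug, which in the side view is at (328,275) with its lug at (344,258). Knob top is at scene (312,179) / side (345,164), and peg top at scene (345,190) / side (423,205).

Run:
```python
from h import *
C=pickle.load(open("c0.pkl","rb"));s,d=C["scene"],C["side"]
S=lambda x,y:(s,200+x/2.2,150+y/2.2)
D=lambda x,y:(d,130+x/1.7,110+y/1.7)
for n,a,b in [("knob",(247,64),(366,92)),("hingecap",(198,298),(62,188)),("peg",(319,89),(499,162)),("foot",(206,483),(96,295)),("discaxis",(262,210),(426,206)),("lens",(86,237),(272,108)),("cap",(333,246),(338,268)),("box",(590,365),(337,520))]:
    p,e=tri(S(*a),D(*b));print(n,p.round(3),np.round(e,3))
z=lambda x,y,h:atz(*D(x,y),h)[:2].round(3)
print("lug",z(364,252,.068),"stroke",z(341,262,.075),z(360,250,.075),"cap",z(338,267,.075))
print("plate corners",[z(*q,.012) for q in [(475,202),(450,247),(208,142)]])
print("plain",z(413,55,.075),"red",z(505,265,.075),"or1",z(256,335,.075),"or2",z(415,335,.075))
print("lever elbow",z(490,190,.092),z(440,170,.092),"cup",z(109,498,.042),"campix",z(240,85,.095))
o=get_obs();print(o["eef_pos"],o["tool_rot"],o["ft_force"])
```

```text
knob [ 0.568 -0.114  0.241] [0.002 0.002]
hingecap [0.791 0.125 0.209] [0.002 0.002]
peg [ 0.426 -0.177  0.141] [0.003 0.003]
foot [0.793 0.127 0.012] [0. 0.]
discaxis [ 0.503 -0.178  0.012] [0.001 0.001]
lens [ 0.727 -0.179  0.074] [0.005 0.005]
cap [ 0.542 -0.007  0.072] [0.001 0.001]
box [0.42  0.228 0.013] [0. 0.]
lug [ 0.526 -0.042] stroke [ 0.541 -0.013] [ 0.53  -0.038] cap [ 0.541 -0.006]
plate corners [array([ 0.451, -0.215]), array([ 0.452, -0.135]), array([ 0.806, -0.14 ])]
plain [ 0.611 -0.362] red [ 0.376 -0.097] or1 [0.578 0.113] or2 [0.428 0.033]
lever elbow [ 0.428 -0.177] [ 0.493 -0.177] cup [0.624 0.323] campix [ 0.776 -0.184]
[0.17698514 0.46763846 0.2084375 ] [ 1.79919923e-01  9.83681259e-01  3.56744250e-05 -4.72638651e-06] [ 0.61099564 -0.2662498   0.37598982]
```

Measured heights and lengths agree with the text (hinge to knob 0.328, peg 80 mm behind the pivot, plate along +x). The dot estimate is about (0.528,-0.037). Now I move above the knob.

Emit:
{"fn": "drive_tool", "kwargs": {
  "increments": [
    [[20,-30,15],[0,0,0],1],
    [[20,-30,15],[0,0,0],1],
    [[20,-30,15],[0,0,0],1],
    [[20,-30,15],[0,0,0],1],
    [[20,-30,10],[0,0,0],1],
    [[20,-30,10],[0,0,0],1],
    [[20,-30,0],[0,0,0],1],
    [[20,-30,0],[0,0,0],1]
  ]
}}

```text
clock: 1.57
eef_pos: [0.338, 0.2264, 0.2895]
tool_rot: [0.18, 0.984, 0.001, 0.001]
ft_force: [0.2, 0.5, -0.7]
grip_width: 0.0854
grasp_force: 0.0
```

Emit:
{"fn": "drive_tool", "kwargs": {
  "increments": [
    [[20,-30,0],[0,0,0],1],
    [[20,-30,0],[0,0,0],1],
    [[20,-30,0],[0,0,0],1],
    [[20,-30,0],[0,0,0],1],
    [[20,-30,0],[0,0,0],1],
    [[20,-30,0],[0,0,0],1],
    [[20,-30,0],[0,0,0],1],
    [[20,-30,0],[0,0,0],1]
  ]
}}

```text
clock: 2.23
eef_pos: [0.4977, -0.0141, 0.2885]
tool_rot: [0.18, 0.984, 0.0, 0.0]
ft_force: [0.1, 0.3, 0.9]
grip_width: 0.0852
grasp_force: 0.0
```

Run:
```python
from h import *
c=camera("wrist");pickle.dump(c,open("w1.pkl","wb"));save("w1.png",c["image"])
print(get_obs()["joint_pos"].round(3) if hasattr(get_obs()["joint_pos"],"round") else get_obs()["joint_pos"])
for n,p in [("knob",(.568,-.114,.243)),("jar",(.542,-.007,.075)),("dot",(.528,-.037,.032)),("lug",(.526,-.042,.068)),("peg",(.426,-.177,.143)),("pivot",(.505,-.178,.07))]: print(n,proj(c,np.array(p)).round())
```

```text
[-0.036  0.223  0.186  1.531 -0.004  0.332]
knob [203. 425.]
jar [341. 245.]
dot [306. 231.]
lug [300. 240.]
peg [ 80. 209.]
pivot [160. 270.]
```

View pics/w1.png

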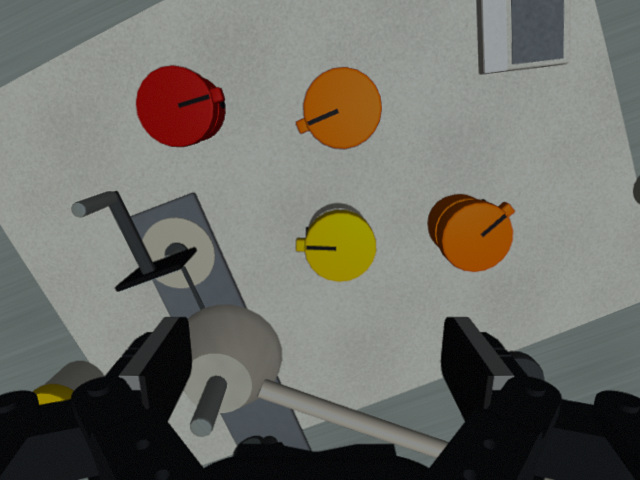

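The wrist crop confirms the yellow jar with stroke and lug (cap (341,246), lug (300,244)). Knob top at (202,427) and peg top at (80,209) match their predictions.

Emit:
{"fn": "drive_tool", "kwargs": {
  "increments": [
    [[23,-33,0],[0,0,0],1],
    [[23,-33,0],[0,0,0],1],
    [[23,-33,0],[0,0,0],1],
    [[0,0,0],[0,0,0],1],
    [[0,0,-25],[0,0,0],1],
    [[0,0,-25],[0,0,0],1],
    [[0,0,-27],[0,0,0],1],
    [[0,0,0],[0,0,0],0.6]
  ]
}}

```text
clock: 2.95
eef_pos: [0.5621, -0.1104, 0.2052]
tool_rot: [0.18, 0.984, 0.0, -0.006]
ft_force: [-0.8, 1.5, -1.1]
grip_width: 0.0753
grasp_force: 0.0
```

Emit:
{"fn": "drive_tool", "kwargs": {
  "increments": [
    [[0,0,0],[0,0,0],0.1],
    [[0,0,0],[0,0,0],0],
    [[0,0,0],[0,0,0],0],
    [[0,0,0],[0,0,0],0],
    [[0,0,0],[0,0,0],0],
    [[0,0,0],[0,0,0],0]
  ]
}}

```text
clock: 3.45
eef_pos: [0.5661, -0.1129, 0.2135]
tool_rot: [0.18, 0.984, -0.002, 0.001]
ft_force: [-4.2, -4.6, 6.0]
grip_width: 0.0102
grasp_force: 58.6
```

Run:
```python
from h import *
c=pickle.load(open("w1.pkl","rb"))
j=atz(c,341,246,.075)[:2];l=atz(c,300,244.5,.068)[:2];s=atz(c,306,248,.075)[:2];t=atz(c,336,248.5,.075)[:2]
print("jar",j,"lug",l,np.linalg.norm(l-j),"ang lug",np.degrees(np.arctan2(*(l-j)[::-1])),"stroke",np.degrees(np.arctan2(*(s-t)[::-1])))
print("peg",atz(c,79,209,.145),"knob",atz(c,202,427,.245))
# arc of the knob about the hinge
h=np.array([.792,.126]);k=np.array(get_obs()["eef_pos"])[:2];v=k-h;r=np.linalg.norm(v);a=np.arctan2(v[1],v[0]);print("r",r,np.degrees(a))
for i in range(0,25):
    b=a-i*.0625;print(i,(h+r*np.array([np.cos(b),np.sin(b)])-k).__mul__(1000).round(),end=" ")
print(get_obs()["ft_force"],get_obs()["grip_width"])
```

```text
jar [ 0.54273174 -0.00751062] lug [ 0.52971257 -0.04338442] 0.03816318053455874 ang lug -109.94662443636905 stroke -111.81938386217449
peg [ 0.42575653 -0.17656346  0.145     ] knob [ 0.56788544 -0.11375359  0.245     ]
r 0.328794042270126 -133.4056572867631
0 [ 0. -0.] 1 [-14.  15.] 2 [-28.  30.] 3 [-41.  46.] 4 [-52.  63.] 5 [-62.  81.] 6 [-72.  99.] 7 [-80. 118.] 8 [-87. 138.] 9 [-93. 157.] 10 [-97. 177.] 11 [-100.  198.] 12 [-102.  218.] 13 [-103.  239.] 14 [-102.  259.] 15 [-100.  280.] 16 [-97. 300.] 17 [-93. 320.] 18 [-87. 340.] 19 [-80. 359.] 20 [-72. 378.] 21 [-63. 396.] 22 [-52. 414.] 23 [-41. 431.] 24 [-28. 447.] [-4.15767965 -4.61831728  5.9841278 ] 0.010163330016768864
```

Emit:
{"fn": "drive_tool", "kwargs": {
  "increments": [
    [[-14,15,0],[0,0,0],0],
    [[-14,15,0],[0,0,0],0],
    [[-13,16,0],[0,0,0],0],
    [[-11,17,0],[0,0,0],0],
    [[-10,18,0],[0,0,0],0],
    [[-10,18,0],[0,0,0],0],
    [[-8,19,0],[0,0,0],0],
    [[-7,20,0],[0,0,0],0]
  ]
}}

```text
clock: 4.12
eef_pos: [0.4757, 0.0251, 0.2134]
tool_rot: [0.181, 0.983, -0.002, -0.001]
ft_force: [-11.4, -8.9, 19.2]
grip_width: 0.0102
grasp_force: 61.2
```

Run:
```python
from h import *
c=camera("side");save("s2.png",cv2.resize(c["image"][100:340,130:450],(800,600)))
```

```text
(no output)
```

View pics/s2.png

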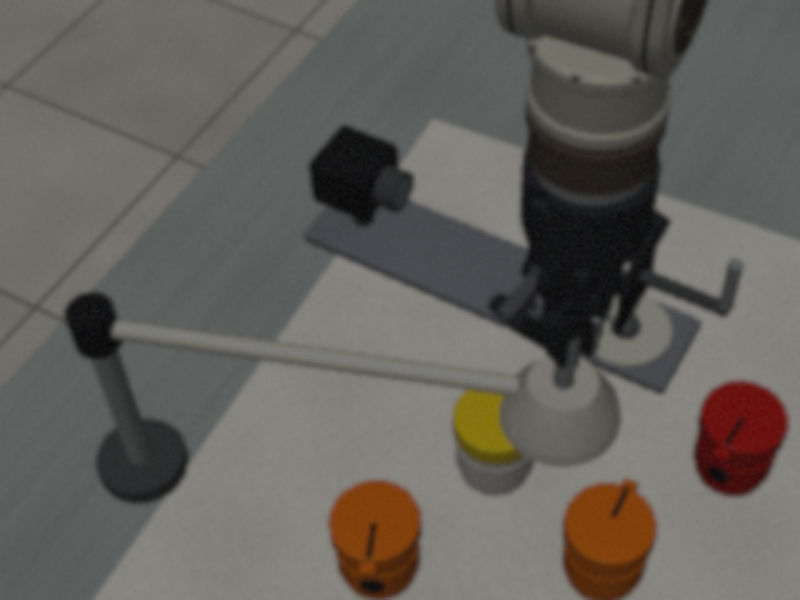

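The gripper holds the knob at picture pixel (565,365) and the lamp follows; no object has moved.

Emit:
{"fn": "drive_tool", "kwargs": {
  "increments": [
    [[-7,20,1],[0,0,0],0],
    [[-5,20,1],[0,0,0],0],
    [[-3,20,0],[0,0,0],0],
    [[-2,20,0],[0,0,0],0],
    [[-1,20,0],[0,0,0],0],
    [[1,20,0],[0,0,0],0],
    [[2,21,0],[0,0,0],0],
    [[3,20,0],[0,0,0],0]
  ]
}}

```text
clock: 4.83
eef_pos: [0.4595, 0.1875, 0.2105]
tool_rot: [0.18, 0.984, -0.003, -0.008]
ft_force: [-10.8, 0.5, -6.1]
grip_width: 0.007
grasp_force: 108.2
```

Emit:
{"fn": "drive_tool", "kwargs": {
  "increments": [
    [[4,20,0],[0,0,0],0],
    [[6,20,0],[0,0,0],0],
    [[7,19,0],[0,0,0],0],
    [[8,19,0],[0,0,0],0],
    [[5,10,0],[0,0,0],0]
  ]
}}

```text
clock: 5.25
eef_pos: [0.4882, 0.2809, 0.2113]
tool_rot: [0.177, 0.984, 0.001, -0.01]
ft_force: [-16.1, 10.3, 0.8]
grip_width: 0.0002
grasp_force: 8.9
```

Run:
```python
from h import *
c=camera("side");save("s3.png",cv2.resize(c["image"][120:420,130:530],(800,600)))
print({k:np.round(v,3) for k,v in get_obs().items() if k in("eef_pos","ft_force","grasp_force","grip_width")})
```

```text
{'eef_pos': array([0.49 , 0.282, 0.211]), 'ft_force': array([-12.306,   9.949,   0.138]), 'grasp_force': np.float64(11.442), 'grip_width': np.float64(-0.0)}
```

View pics/s3.png

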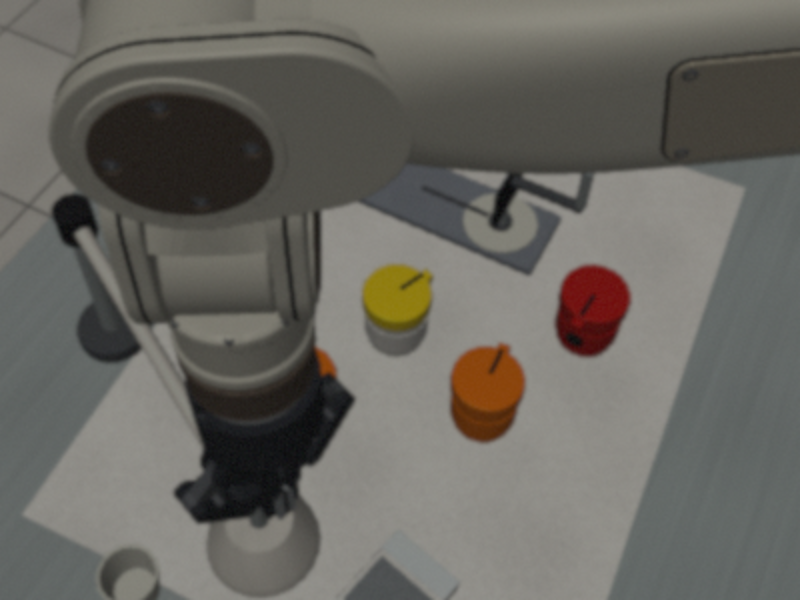

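The fingers slipped off: the knob now sits just outside the shut fingers, and nothing else was touched. I raise, open and measure the knob again.

Emit:
{"fn": "drive_tool", "kwargs": {
  "increments": [
    [[0,0,20],[0,0,0],0],
    [[0,0,20],[0,0,0],0],
    [[0,0,30],[0,0,0],0.5],
    [[-15,-10,10],[0,0,0],1],
    [[-20,-20,0],[0,0,0],1],
    [[-20,-20,0],[0,0,0],1],
    [[0,0,0],[0,0,0],1]
  ]
}}

```text
clock: 5.88
eef_pos: [0.4386, 0.223, 0.2947]
tool_rot: [0.18, 0.984, -0.001, -0.0]
ft_force: [0.3, -0.7, -0.3]
grip_width: 0.0606
grasp_force: 0.0
```

Run:
```python
from h import *
c=camera("wrist");pickle.dump(c,open("w4.pkl","wb"));save("w4.png",c["image"]);print(get_obs()["eef_pos"])
h=np.array([.792,.126])
for a in range(178,136,-5):
    p=h+.33*np.array([np.cos(np.radians(a)),np.sin(np.radians(a))]);print(a,p.round(3),proj(c,np.array([*p,.245])).round())
```

```text
[0.44059314 0.22460687 0.29478616]
178 [0.462 0.138] [192. 349.]
173 [0.464 0.166] [240. 336.]
168 [0.469 0.195] [290. 327.]
163 [0.476 0.222] [341. 322.]
158 [0.486 0.25 ] [393. 321.]
153 [0.498 0.276] [444. 324.]
148 [0.512 0.301] [494. 330.]
143 [0.528 0.325] [541. 341.]
138 [0.547 0.347] [584. 355.]
```

View pics/w4.png

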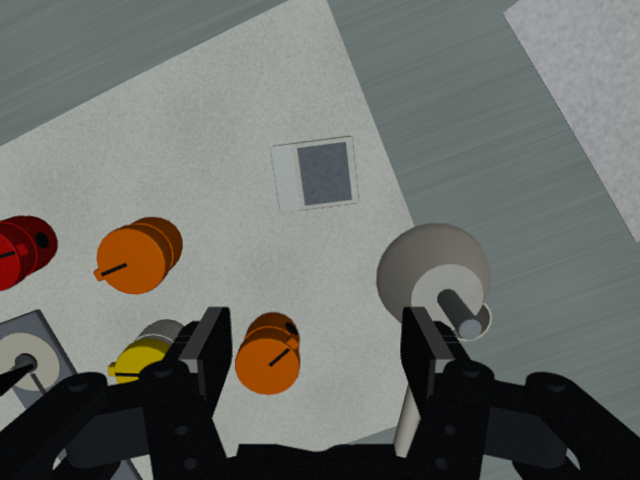

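Knob top is at (470,328), which gives arm angle about 150°, position about (0.505,0.290). I regrasp; the pinch line is now nearly tangent.

Emit:
{"fn": "drive_tool", "kwargs": {
  "increments": [
    [[22,22,0],[0,0,0],1],
    [[22,22,0],[0,0,0],1],
    [[21,22,0],[0,0,0],1],
    [[0,0,0],[0,0,0],1],
    [[0,0,-28],[0,0,0],1],
    [[0,0,-28],[0,0,0],1],
    [[0,0,-28],[0,0,0],1],
    [[0,0,0],[0,0,0],0]
  ]
}}

```text
clock: 6.6
eef_pos: [0.5039, 0.2902, 0.2029]
tool_rot: [0.18, 0.984, -0.004, -0.004]
ft_force: [-1.0, -0.1, -1.6]
grip_width: 0.0753
grasp_force: 0.0
```

Emit:
{"fn": "drive_tool", "kwargs": {
  "increments": [
    [[0,0,0],[0,0,0],0],
    [[0,0,0],[0,0,0],0],
    [[0,0,0],[0,0,0],0],
    [[0,0,0],[0,0,0],0],
    [[0,0,0],[0,0,0],0],
    [[6,10,0],[0,0,0],0],
    [[6,9,0],[0,0,0],0]
  ]
}}

```text
clock: 7.18
eef_pos: [0.5156, 0.3048, 0.2114]
tool_rot: [0.181, 0.983, -0.006, -0.001]
ft_force: [-24.3, -33.0, 22.8]
grip_width: 0.0105
grasp_force: 61.4
```

Emit:
{"fn": "drive_tool", "kwargs": {
  "increments": [
    [[6,9,0],[0,0,0],0],
    [[6,9,0],[0,0,0],0],
    [[0,0,0],[0,0,0],0]
  ]
}}

```text
clock: 7.43
eef_pos: [0.5151, 0.3043, 0.211]
tool_rot: [0.184, 0.983, -0.026, -0.011]
ft_force: [-42.9, -58.5, 37.5]
grip_width: 0.0108
grasp_force: 64.4
```

The knob stops at 147° with rising force, which is the stop. I relax, release and rise.

Emit:
{"fn": "drive_tool", "kwargs": {
  "increments": [
    [[-8,-12,0],[0,0,0],0],
    [[-4,-6,0],[0,0,0],0],
    [[0,0,0],[0,0,0],0],
    [[0,0,0],[0,0,0],0]
  ]
}}

```text
clock: 7.77
eef_pos: [0.5154, 0.3045, 0.2112]
tool_rot: [0.182, 0.983, -0.005, -0.002]
ft_force: [-10.8, -14.2, 11.3]
grip_width: 0.0107
grasp_force: 61.5
```

Emit:
{"fn": "drive_tool", "kwargs": {
  "increments": [
    [[0,0,0],[0,0,0],0.5],
    [[0,0,0],[0,0,0],1],
    [[0,0,0],[0,0,0],1],
    [[0,0,0],[0,0,0],1],
    [[0,0,25],[0,0,0],1],
    [[0,0,35],[0,0,0],1],
    [[0,0,35],[0,0,0],1],
    [[0,0,0],[0,0,0],1]
  ]
}}

```text
clock: 8.43
eef_pos: [0.5214, 0.3125, 0.3125]
tool_rot: [0.18, 0.984, 0.005, 0.005]
ft_force: [-0.1, -1.2, 1.7]
grip_width: 0.0851
grasp_force: 0.0
```

Run:
```python
from h import *
print({k:np.round(v,3) for k,v in get_obs().items() if k in("eef_pos","ft_force","tool_rot","joint_pos")})
piv=np.array([.505,-.1775]);j=np.array([.5425,-.0073]);a=np.radians(-111)
dot=j+.033*np.array([np.cos(a),np.sin(a)]);b=np.arctan2(*(dot-piv)[::-1]);print("dot",dot,np.degrees(b),np.degrees(b)/2)
for f in np.linspace(0,1,8):
    m=b/2*f;print(np.degrees(m).round(1),((piv-.08*np.array([np.cos(m),np.sin(m)]))*1000).round(1))
```

```text
{'joint_pos': array([0.54 , 0.45 , 0.571, 1.678, 0.   , 0.901]), 'eef_pos': array([0.521, 0.313, 0.313]), 'tool_rot': array([0.18 , 0.984, 0.005, 0.005]), 'ft_force': array([-0.051, -1.207,  1.685])}
dot [ 0.53067386 -0.03810815] 79.5639509234674 39.7819754617337
0.0 [ 425.  -177.5]
5.7 [ 425.4 -185.4]
11.4 [ 426.6 -193.3]
17.0 [ 428.5 -201. ]
22.7 [ 431.2 -208.4]
28.4 [ 434.6 -215.6]
34.1 [ 438.8 -222.3]
39.8 [ 443.5 -228.7]
```

Emit:
{"fn": "drive_tool", "kwargs": {
  "increments": [
    [[-7,-37,0],[0,0,5.75],1],
    [[-7,-37,0],[0,0,5.75],1],
    [[-7,-37,0],[0,0,5.75],1],
    [[-7,-37,0],[0,0,5.75],1],
    [[-7,-37,0],[0,0,5.75],1],
    [[-7,-37,0],[0,0,5.75],1],
    [[-7,-37,0],[0,0,5.75],1],
    [[-7,-37,0],[0,0,5.75],1]
  ]
}}

```text
clock: 9.1
eef_pos: [0.4628, 0.0134, 0.3046]
tool_rot: [-0.222, 0.975, -0.0, 0.001]
ft_force: [0.2, -0.3, -0.4]
grip_width: 0.0856
grasp_force: 0.0
```

Emit:
{"fn": "drive_tool", "kwargs": {
  "increments": [
    [[-8,-35,-20],[0,0,0],1],
    [[-8,-35,-20],[0,0,0],1],
    [[-8,-35,-20],[0,0,0],1],
    [[-8,-35,-20],[0,0,0],1],
    [[0,0,0],[0,0,0],1],
    [[0,0,0],[0,0,0],1]
  ]
}}

```text
clock: 9.6
eef_pos: [0.43, -0.1266, 0.2233]
tool_rot: [-0.217, 0.976, 0.001, -0.001]
ft_force: [1.0, 0.0, -0.6]
grip_width: 0.0854
grasp_force: 0.0
```

Run:
```python
from h import *
c=camera("wrist");c2=camera("side");save("w5.png",np.hstack([cv2.resize(x["image"],(400,300)) for x in (c,c2)]));pickle.dump([c,c2],open("w5.pkl","wb"));print({k:np.round(v,3) for k,v in get_obs().items() if k in("eef_pos","ft_force","tool_rot","joint_pos")})
for z in(.10,.145):print(proj(c,np.array([.4255,-.177,z]))*.625)
```

```text
{'joint_pos': array([-2.820e-01,  1.320e-01, -8.600e-02,  1.351e+00,  1.000e-03,
       -7.240e-01]), 'eef_pos': array([ 0.432, -0.125,  0.225]), 'tool_rot': array([-0.219,  0.976, -0.   ,  0.001]), 'ft_force': array([ 0.785, -0.245,  0.382])}
[157.69590076 120.53195237]
[150.87124298 128.32491482]
```

View pics/w5.png

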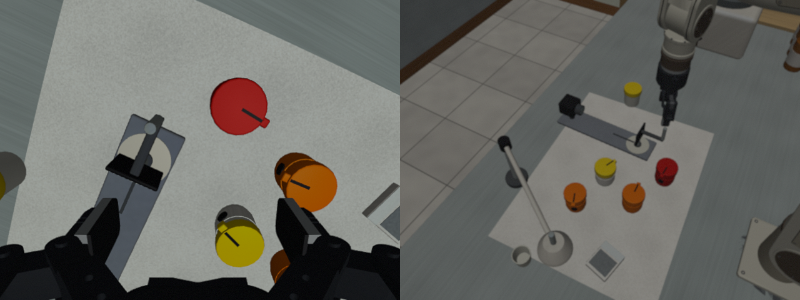

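The peg top at (151,128) is exactly where predicted, and the lamp stands at its stop near the cup, untouching. Now I grasp the peg.

Emit:
{"fn": "drive_tool", "kwargs": {
  "increments": [
    [[-3,-26,0],[0,0,0],1],
    [[-3,-26,0],[0,0,0],1],
    [[0,0,0],[0,0,0],1],
    [[0,0,-28],[0,0,0],1],
    [[0,0,-28],[0,0,0],1],
    [[0,0,-28],[0,0,0],1],
    [[0,0,-28],[0,0,0],1],
    [[0,0,0],[0,0,0],1]
  ]
}}

```text
clock: 10.37
eef_pos: [0.4224, -0.1743, 0.1083]
tool_rot: [-0.22, 0.975, 0.003, -0.003]
ft_force: [-1.3, -0.2, -0.4]
grip_width: 0.0857
grasp_force: 0.0
```

Emit:
{"fn": "drive_tool", "kwargs": {
  "increments": [
    [[0,0,0],[0,0,0],0.5],
    [[0,0,0],[0,0,0],0],
    [[0,0,0],[0,0,0],0],
    [[0,0,0],[0,0,0],0],
    [[0,0,0],[0,0,0],0],
    [[0,0,0],[0,0,0],0],
    [[0,0,0],[0,0,0],0]
  ]
}}

```text
clock: 10.95
eef_pos: [0.4255, -0.1775, 0.1135]
tool_rot: [-0.219, 0.976, -0.0, 0.001]
ft_force: [-0.9, 1.5, 5.4]
grip_width: 0.0081
grasp_force: 58.7
```

Emit:
{"fn": "drive_tool", "kwargs": {
  "increments": [
    [[0.4,-8,0],[0,0,5.7],0],
    [[1.2,-7.9,0],[0,0,5.7],0],
    [[1.9,-7.7,0],[0,0,5.7],0],
    [[2.7,-7.4,0],[0,0,5.7],0],
    [[3.4,-7.2,0],[0,0,5.7],0],
    [[4.2,-6.7,0],[0,0,5.7],0],
    [[4.7,-6.4,0],[0,0,5.6],0],
    [[0,0,0],[0,0,0],0]
  ]
}}

```text
clock: 11.62
eef_pos: [0.4443, -0.2297, 0.1135]
tool_rot: [-0.539, 0.842, -0.001, 0.0]
ft_force: [-2.0, 1.7, 8.0]
grip_width: 0.0082
grasp_force: 59.1
```

Emit:
{"fn": "drive_tool", "kwargs": {
  "increments": [
    [[0,0,0],[0,0,0],0],
    [[0,0,0],[0,0,0],0],
    [[0,0,0],[0,0,0],0]
  ]
}}

```text
clock: 11.87
eef_pos: [0.4436, -0.2289, 0.1135]
tool_rot: [-0.538, 0.843, -0.0, 0.0]
ft_force: [-1.8, 1.0, 6.8]
grip_width: 0.0079
grasp_force: 58.9
```

Run:
```python
from h import *
c=camera("side");d=camera("scene");w=camera("wrist");pickle.dump([c,d,w],open("f.pkl","wb"))
A=cv2.resize(c["image"][160:310,310:450],(400,429));B=cv2.resize(d["image"][170:320,270:410],(400,429))
save("f.png",np.hstack([A,B]))
o=get_obs();p=np.array(o["eef_pos"])[:2];v=np.array([.505,-.1775])-p;print(o["eef_pos"],np.linalg.norm(v),np.degrees(np.arctan2(v[1],v[0])),o["ft_force"],o["grip_width"],o["grasp_force"])
```

```text
[ 0.44362413 -0.22886167  0.11351783] 0.08003135908968903 39.923878373295864 [-2.48912455  1.19960917  6.78116027] 0.00794082428443563 58.93210172653198
```

View pics/f.png

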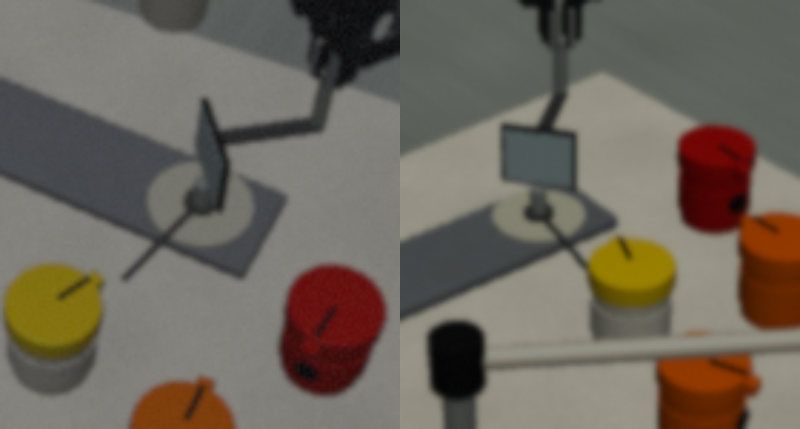

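The mirror is turned, and the needle runs from the axis (195,203) to its tip (125,278) toward the jar, below the lug (95,282). I compute the sight angle from the needle.

Run:
```python
from h import *
c,d,w=pickle.load(open("f.pkl","rb"))
t=atz(c,310+125*.35,160+278*.35,.017)[:2]
piv=np.array([.505,-.1775]);v=t-piv;print("tip",t,np.linalg.norm(v),np.degrees(np.arctan2(v[1],v[0])))
j=atz(c,310+53*.35,160+301*.35,.075)[:2];l=atz(c,310+96*.35,160+281*.35,.068)[:2];e=l-j;print("jar",j,"lug ang",np.degrees(np.arctan2(e[1],e[0])))
for s in silhouettes("lamp_knob",c)[:1]:
    b=s["bbox"];ys,xs=np.nonzero(s["region"]);print(b,s["conf"]);save("k.png",c["image"][int(b[1])-10:int(b[3])+10,int(b[0])-10:int(b[2])+10])
h=np.array([.792,.126])
for lab,x in(("side",c),("scene",d)):print(lab,[proj(x,np.array([*(h+.33*np.array([np.cos(np.radians(a)),np.sin(np.radians(a))])),.245])).round() for a in (155,147.3,141)])
crops=[x["image"][r-50:r+50,q-60:q+60] for x in(c,d) for q,r in[proj(x,np.array([*(h+.33*np.array([np.cos(np.radians(147.3)),np.sin(np.radians(147.3))])),.245])).round().astype(int)]]
save("k.png",np.hstack([cv2.resize(x,(400,333)) for x in crops]))
```

```text
tip [ 0.52350038 -0.08671078] 0.09265499087566903 78.48236270835653
jar [ 0.54329357 -0.00896117] lug ang -116.40633527576458
[158.4, 216.8, 277.1, 425.4] 0.86
side [array([271., 358.]), array([242., 375.]), array([216., 386.])]
scene [array([475., 242.]), array([485., 257.]), array([491., 269.])]
```

View pics/k.png

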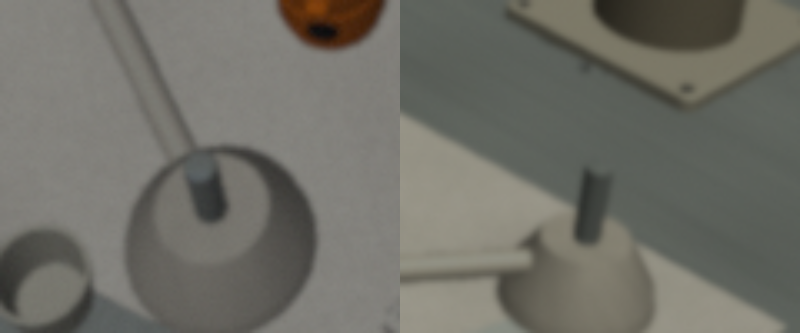

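The knob top is at the middle of both crops, so the lamp stayed at its stop. Needle (78.5°) and dot (~80°) agree to about 3 mm. I hand in.

```bash
python3 -c "
from workcell import job_done
print(job_done())"
```

```text
the job is handed in; nothing more can be done
None
```

I handed the job in with the lamp arm at its stop and the mirror held at about 40°, where the line of sight passes the dot by an estimated 3 mm; the jars, strip box and cup look undisturbed, and the judge gave no verdict.

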